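# Stack the axle spacers and hold the square to them

### The arm

A 7-joint arm with a two-finger parallel gripper is mounted at the origin on the work surface. World frame = base frame: x ahead of the robot, y to its left, z up, the work surface at z = 0. Lengths are in m, angles in rad, forces in N, time in s.
With the tool pointing down it reaches from about 0.425 to 0.925 m from the base axis. Payload 6.8 kg.
Tool frame: the origin (TCP) lies on the mounting face of the last link; the fingertips stand 173 mm ahead of it and the grasp point (between the pads) lies 155 mm ahead of it; z points along the fingers, y is the line along which they close (so a half turn about z gives the same grasp; the last joint's range is limited). The gripper opens to 85 mm and grips with 20 to 120 N. Pads are 22 mm wide; open, the fingers measure 114 mm over their backs; the gripper's body (76 mm by 85 mm) begins 54 mm behind the grasp point. The pads swing forward as they close: fully open they stand 13 mm farther back than shut.
Start: joints at [1.037, 0.477, 0.022, 1.555, -0.011, 1.109, -0.083], TCP at [0.279, -0.615, 0.405] pointing down, gripper open.
Joint ranges: [-2.96, 2.96], [-0.34, 2.1], [-1.41, 1.46], [0.24, 2.44], [-1.37, 4.51], [0.17, 1.92], [-2.96, 2.96]. Speed limits (rad/s): [2.39, 2.39, 3.14, 3.14, 3.14, 3.14, 3.14].

### API

Orientations are given as a rotation vector (axis times angle).
In Python, from bench import r gives the robot as it stands.
- The arm moves only by the tool arm_command, never from a script. Its argument "plan" is a list of rows, each an object of numbers: "claw": the closure, from 0 (fully open) to 1 (shut); "tx", "ty", "tz": the shift along the tool's x, y, z in m; "ax", "ay", "az": the turn, a rotation vector about the tool's x, y, z in degrees. A call has exactly 10 rows; each row shifts and turns the commanded pose from where the row before left it, along the tool's axes as they then stand; what a row does not reach is not made up. A row lasts 1/12 s, in which the tool goes at most 41.7 mm and 7.16 degrees, less where a joint would pass 70% of its speed; a pose out of reach is approached as far as the arm can. A call is refused whole if a number of a shift passes 0.0417 or a number of a turn 7.16, either way. A call with a gripper value outside its range is refused whole. The fingers move at their own pace and stop on an object; "squeeze" is the grip in N (left out, the last holds). Time passes only in rows, so rows that do not move let the fingers close, or fill a call up. It gives the time, the measured TCP pose, the force, the opening and the grip force at its end, in the units of the state.
- r.get_obs(): the state, without advancing time (a new reading comes with each control period).
- r.grab_frame(name): name is "scene" or "top" or "wrist"; returns the picture (384x512x3 uint8, red, green, blue); there is no depth.
- r.camera_model(name): a dict with "fx", "fy", "cx", "cy" (pixels), "position" and "orientation" of the camera in the world; the wrist camera has in their place "tool_from_camera" (4x4, takes a point from camera to tool coordinates, whose origin is the TCP and whose axes are the flange's). Camera axes: x right, y up, looking along -z (the intrinsics and any distortion apply to the point x, -y, -z); pixel columns grow to the right and rows downward; lengths in m; the calibration is good to about 2 mm. The wrist camera is an equidistant fisheye: a pixel r from the principal point sees the ray r / f radians off the axis. A picture is of the moment at which its call begins: read the wrist's pose just before it. camera_model takes no time and is no camera call.
- r.hand_in(): hands the job in; it is judged then, once.
Trained networks look in the newest picture that a camera, given by its name, has taken for a name from the list of things; names that differ only in an ending like _2 or _b are one class to them, and where a whole thing is asked for, a point or a joint stands for the part that bears it (a point fixed in the world has none). Each returns a list of dicts, best first, with "confidence" (0 to 1); they miss things now and then, are a little off and sometimes report something else, mostly with a low value. They report only what shows in the picture. A call takes as long as a camera call. They do not tell look-alikes from the thing itself.
- r.boxes_of(target, camera): "location" ([x, y, z] in m, in the coordinates of the camera as it stood for that picture, good to about 4 mm: the middle of the surface that is visible of it).
- r.tip_of(target, camera): "location" ([x, y, z] in m, in the coordinates of the camera as it stood for that picture, good to about 4 mm: a listed point, or the origin of a listed thing).
The state is a dict: "clock": time; "joints": joint angles; "qvel": joint speeds; "tau": joint torques, N m; "tcp_pos": TCP position; "orientation": TCP orientation; "contact_force": force on the tool from outside, world axes, zero at the start; "moment": the same for the moment, N m; "grip_width": finger opening in m; "gripper_force": force on a finger pad.
Only numpy, scipy, OpenCV 4.12 (cv2) and the standard library are available. Lean on these libraries where they do the work, as an engineer would, in place of code of your own. Each camera call takes 0.05 s, during which the arm holds its last target. There are 200 camera calls.

### The job

Thread the brass bush and then the dark steel collar onto the stud of the frame plate, each fully home, and let go. Then take the engineer's square by its blue stock and press it into the corner, stock flat on the plate and the outer edge of its upright blade against the stacked rings, pointing straight at the stud. Finish while still gripping it there, pressed against the rings, and leave the oil can, wheel and wrench alone.

Things in the scene. Friction and masses are not known exactly. Their poses are not given: they have to be found in the camera images.
- frame: Fixed grey steel plate, 120 (x) x 270 (y) x 12 mm thick, flat on the bench (z = 0), with one upright steel stud. Origin: centre of its underside, z up. The stud stands 85 mm from the origin along +y; the bare land for the square is on the -y side of the stud.
- stud_foot (a point): Foot of the stud's axis, on the plate's top face (12 mm above the bench). Axes as the plate's. The stud is 20 mm in diameter, 56 mm tall above the plate, its last 6 mm tapered to 13 mm. With both rings home the stack is 70 mm tall and hides the stud's end, which lies 14 mm below its top.
- bush_center (a point): Centre of the brass bush: a loose upright tube, 44 mm outside diameter, 23 mm bore, 36 mm tall, about 0.33 kg, z along its axis. It stands on the bench. It goes on the stud first, down to the plate (centre then 18 mm above stud_foot). Grip it in its upper half, so that the fingers stay clear of what is below.
- collar_center (a point): Centre of the dark steel collar: a loose upright tube, 44 mm outside diameter, 23 mm bore, 34 mm tall, about 0.30 kg, z along its axis. It stands on the bench. It goes on second, down onto the bush (centre then 53 mm above stud_foot). Grip it in its upper half.
- square_grip (a point): Grip point in the square's stock, 12 mm above its sole, on its mid-plane, 90 mm from the blade end, 60 mm from the heel. Axes: x along the stock towards the blade, z up. Stock: blue, 150 (x) x 18 (y) x 24 mm tall, standing on the bench. Blade: silver, 20 (x) x 8 (y) mm, rises flush with the stock's end to 95 mm above the sole.
- square_corner (a point): The square's outer corner, at sole height, in the mid-plane, on the outer edge of the blade: 90 mm ahead of square_grip along x and 12 mm below it. Axes as square_grip. When the blade's edge touches the stack it is about 22 mm from the stud's axis; the rings may shift 1.5 mm on the stud before they stand firm, and sliding the stock on the plate already drags by a few N (up to about 10 N if pressed down).
- square: The loose rigid square as a whole (see square_grip), about 0.45 kg. Origin: under the middle of the stock at sole height; x towards the blade, z up. Its centre of mass is about 7 mm from the stock's middle towards the blade, so 22 mm from square_grip.
- bush: The brass bush (see bush_center). Origin: centre of its underside.
- collar: The dark steel collar (see collar_center). Origin: centre of its underside.
- oil_can: Bystander: green and yellow can, 56 mm diameter, 110 mm tall. Origin: centre of its underside.
- wheel: Bystander: green flanged wheel lying flat, 100 mm diameter, 26 mm tall. Origin: centre of its underside.
- wrench: Bystander: steel wrench lying flat on the bench, about 180 mm long along its x. Origin: under its middle.
Mind the look-alikes: they are no part of the job. Of the things that look like the collar, take the one that is farthest to the robot's right at the start. Of the things that look like the square, take the one that is farthest to the robot's right at the start.

How it is judged:
On the way, in this order (a step that is already met when the one before it is completed fails the run):
1. the brass bush is fully home on the stud and let go (horizontal distance between bush_center and stud_foot below 0.004 m and z of bush_center in the frame of stud_foot between 0.015 and 0.021 m and angle between bush_center's own z axis and vertical below 0.06 rad and contact force between the fingers and bush below 0.1 N), for 0.2 s.
2. the steel collar is fully home on top of the bush and let go (horizontal distance between each of bush_center, collar_center and stud_foot below 0.004 m and z of bush_center in the frame of stud_foot between 0.015 and 0.021 m and angle between each of bush_center, collar_center's own z axis and vertical below 0.06 rad and z of collar_center in the frame of stud_foot between 0.05 and 0.056 m and contact force between the fingers and collar below 0.1 N), for 0.2 s.
At the end, for the whole second after the job is handed in: Rings home (height 3 mm, axis 4 mm, tilt 0.06 rad), untouched by the fingers; square gripped (3 N), still, within 0.035 rad of upright, sole on plate (3 mm, 0.5 N), blade pressing a ring (1 N), its corner within 28 mm of the stud axis, which is within 8 mm of the square's mid-plane (all of step 2 and contact force between square and frame above 0.5 N and (contact force between square and collar above 1 N or contact force between square and bush above 1 N) and angle between square_grip's own z axis and vertical below 0.035 rad and z of square_corner in the frame of stud_foot between -0.003 and 0.003 m and horizontal distance between square_corner and stud_foot below 0.028 m and y of stud_foot in the frame of square between -0.008 and 0.008 m and contact force between the fingers and square above 3 N and contact force between the fingers and bush below 0.1 N and linear speed of square below 0.02 m/s); the arm keeps its last pose, push and grip.
It fails at once if the oil can is moved more than 30 mm (distance of oil_can from where it was at the start of the episode above 0.03 m).
It fails at once if the wheel is moved more than 30 mm (distance of wheel from where it was at the start of the episode above 0.03 m).
It fails at once if the wrench is moved more than 30 mm (distance of wrench from where it was at the start of the episode above 0.03 m).
It also fails if it takes over 72 s, if anything falls off the work surface, if the arm or the gripper's body presses on something with over 40 N, if the wrist force passes 120 N, or if a joint passes its speed limit or range.

## Working session

There is one attempt and no reset: what is moved stays moved. The work goes in short steps, Python scripts to look and compute and a tool call to move; the robot and the scene stay as the last step left them, time stands still between calls to the robot, and variables do not carry over. Pictures are saved under pics/ and viewed, at most 10 in all, crops included, and the job is handed in when it is done.

Besides the shell and the picture viewer there is one more tool, called after "Emit:" in YAML: its name, and indented under it one key for each argument. arm_command: Moves the arm, as the interface text tells. Its arguments: {"type":"object","properties":{"plan":{"type":"array","items":{"type":"object","properties":{"claw":{"type":"number"},"tx":{"type":"number"},"ty":{"type":"number"},"tz":{"type":"number"},"ax":{"type":"number"},"ay":{"type":"number"},"az":{"type":"number"}}}},"squeeze":{"type":"number"}},"required":["plan"]}

```bash
ls; mkdir -p pics
cat > h.py <<'E'
import numpy as np, cv2
from scipy.spatial.transform import Rotation as R
from bench import r
def campose(name):
    m=r.camera_model(name)
    if name=='wrist':
        o=r.get_obs(); T=np.eye(4); T[:3,:3]=R.from_rotvec(o['orientation']).as_matrix(); T[:3,3]=o['tcp_pos']
        return T@np.array(m['tool_from_camera'])
    T=np.eye(4); q=np.array(m['orientation']); T[:3,:3]=R.from_rotvec(q).as_matrix() if q.shape==(3,) else q
    T[:3,3]=m['position']; return T
def grab(name,save=None):
    T=campose(name); im=r.grab_frame(name)
    if save: cv2.imwrite(save,im[:,:,::-1])
    return T,im
def find(T,fn,target,cam,minc=.2):
    return [(round(d['confidence'],2),np.round((T@np.r_[d['location'],1])[:3],4)) for d in getattr(r,fn)(target,cam) if d['confidence']>minc]
def px(T,name,p):
    m=r.camera_model(name); c=np.linalg.inv(T)@np.r_[p,1]; x,y,z=c[0],-c[1],-c[2]
    if name=='wrist':
        s=np.hypot(x,y); k=np.arctan2(s,z)/s
    else: k=1/z
    return m['fx']*x*k+m['cx'],m['fy']*y*k+m['cy']
def ray(T,name,u,v):
    m=r.camera_model(name); a,b=(u-m['cx'])/m['fx'],(v-m['cy'])/m['fy']
    if name=='wrist':
        t=np.hypot(a,b); d=np.array([a*np.sin(t)/t,-b*np.sin(t)/t,-np.cos(t)])
    else: d=np.array([a,-b,-1.])
    return T[:3,3],T[:3,:3]@(d/np.linalg.norm(d))
def onplane(T,name,u,v,z):
    o,d=ray(T,name,u,v); return o+d*(z-o[2])/d[2]
E
python3 - <<'E'
from h import *
print(r.get_obs())
for c in ['scene','top','wrist']: print(c,r.camera_model(c))
ims=[]
for c in ['scene','top']:
    T,im=grab(c,f'pics/{c}0.png')
    print(c,T)
    for t in ['stud_foot','bush_center','collar_center','square_grip','square_corner']:
        print(c,t,find(T,'tip_of',t,c))
    for t in ['oil_can','wheel','wrench']:
        print(c,t,find(T,'tip_of',t,c))
E
```

```text
pics
{'clock': 0.0, 'joints': array([ 1.03691961,  0.47780118,  0.02233765,  1.55646486, -0.01151452,
        1.10929813, -0.08309917]), 'qvel': array([-0.00016717,  0.00160487,  0.00026569,  0.00083869,  0.00010728,
        0.00113904, -0.00169315]), 'tau': array([ 4.64925233e-05, -5.96452260e+01,  1.60760086e+00, -2.81193119e+01,
        1.23612213e-02,  9.27587680e-03,  1.31045562e-05]), 'tcp_pos': array([ 0.27868828, -0.61447417,  0.40371899]), 'orientation': array([-3.06893262e+00, -6.63420768e-01,  7.99600403e-04]), 'contact_force': array([ 0.60675349, -0.10213064,  0.13907074]), 'moment': array([-0.01225848, -0.02152911, -0.04937944]), 'gripper_force': 0.0, 'grip_width': 0.08544258585039184}
scene {'fx': 433.4831919101781, 'fy': 433.4831919101781, 'cx': 255.4753222327714, 'cy': 194.2365492274834, 'position': array([ 1.39213144, -0.0486534 ,  0.62890082]), 'orientation': array([0.79198418, 0.69638762, 1.3488906 ])}
top {'fx': 421.36673304179243, 'fy': 421.36673304179243, 'cx': 252.2385905849577, 'cy': 194.07274102898245, 'position': array([0.31929767, 0.05047222, 1.26504857]), 
[... 1660 characters left out ...]
951008  1.26504857]
 [ 0.          0.          0.          1.        ]]
top stud_foot [(0.93, array([0.6057, 0.2437, 0.0129]))]
top bush_center [(0.51, array([0.4399, 0.0343, 0.0203]))]
top collar_center [(0.72, array([0.406 , 0.2666, 0.0179])), (0.64, array([0.3925, 0.172 , 0.0165]))]
top square_grip [(0.58, array([ 0.5646, -0.2286,  0.011 ]))]
top square_corner [(0.91, array([ 0.4932, -0.2846,  0.0027])), (0.7, array([ 0.8571, -0.0102,  0.0011])), (0.27, array([0.6042, 0.2444, 0.0114]))]
top oil_can [(0.65, array([ 0.7037, -0.2017, -0.002 ]))]
top wheel [(0.79, array([0.5261, 0.4028, 0.0038])), (0.31, array([0.4382, 0.0368, 0.0197]))]
top wrench [(0.93, array([ 0.3422, -0.1174, -0.0021]))]
```

View pics/scene0.png

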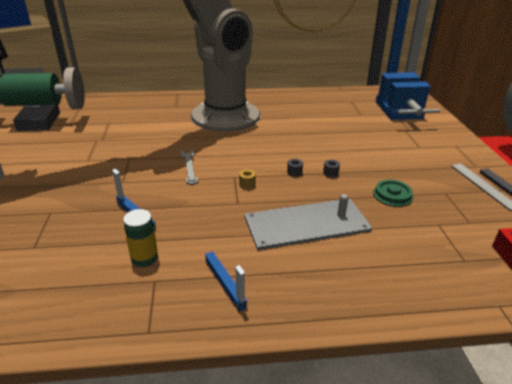

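View pics/top0.png

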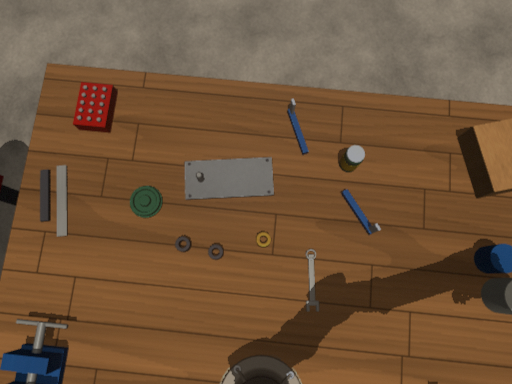

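The scene picture shows the brass bush at (247,180), dark rings at (295,168) and (331,168), the plate with its stud at (343,206), and squares at (120,190) and (225,280). The oil can is at (142,240). The collar to take is the one at y≈0.17, and the square is the one at y≈-0.23.

In the top picture the plate runs from (185,160) to (274,197) with the stud at (200,176), and the chosen square from (343,190) to (377,228).

Next I move over the bush and turn tool x towards +y.

Emit:
arm_command:
  plan:
    - {"tx": 0.034,"ty": -0.0217,"az": -6.56,"claw": 0}
    - {"tx": 0.0362,"ty": -0.0177,"az": -6.56}
    - {"tx": 0.038,"ty": -0.0135,"az": -6.56}
    - {"tx": 0.0393,"ty": -0.009,"az": -6.56}
    - {"tx": 0.04,"ty": -0.0045,"az": -6.56}
    - {"tx": 0.0403,"ty": 0,"az": -6.56}
    - {"tx": 0.04,"ty": 0.0047,"az": -6.56}
    - {"tx": 0.0392,"ty": 0.0093,"az": -6.56}
    - {"tx": 0.0379,"ty": 0.0137,"az": -6.56}
    - {"tx": 0.0361,"ty": 0.0179,"az": -6.56}

```text
invalid input at $.plan[0]: expected keys claw, tx, ty, tz, ax, ay, az
```

Emit:
arm_command:
  plan:
    - {"tx": 0.029,"ty": -0.004,"tz": 0.01}
    - {"tx": 0.029,"ty": -0.004,"tz": 0.01}
    - {"tx": 0.029,"ty": -0.004,"tz": 0.01}
    - {"tx": 0.029,"ty": -0.004,"tz": 0.01}
    - {"tx": 0.029,"ty": -0.004,"tz": 0.01}
    - {"tx": 0.029,"ty": -0.004,"tz": 0.01}
    - {"tx": 0.029,"ty": -0.004,"tz": 0.01}
    - {"tx": 0.029,"ty": -0.004,"tz": 0.01}
    - {"tx": 0.029,"ty": -0.004,"tz": 0.01}
    - {"tx": 0.029,"ty": -0.004,"tz": 0.01}

```text
invalid input at $.plan[0]: expected keys claw, tx, ty, tz, ax, ay, az
```

```bash
cat >> h.py <<'E'
def pose():
    o=r.get_obs(); M=R.from_rotvec(o['orientation']).as_matrix()
    print('t',round(o['clock'],2),'tcp',np.round(o['tcp_pos'],4),'yaw',round(np.degrees(np.arctan2(M[1,0],M[0,0])),2),'z',np.round(M[:,2],4),'F',np.round(o['contact_force'],1),'w',round(o['grip_width'],4),'g',round(o['gripper_force'],1),'q7',round(o['joints'][6],2))
    return o,M
E
python3 - <<'E'
from h import *
T,im=grab('wrist','pics/w1.png'); pose()
for t in ['bush_center','collar_center','stud_foot']: print(t,find(T,'tip_of',t,'wrist'))
m=cv2.imread('pics/top0.png'); Tt=campose('top')
hsv=cv2.cvtColor(m,cv2.COLOR_BGR2HSV); k=((hsv[:,:,1]<60)&(hsv[:,:,2]>70)).astype(np.uint8); k[:150]=0;k[202:]=0;k[:,:178]=0;k[:,282:]=0
k=cv2.morphologyEx(k,cv2.MORPH_OPEN,np.ones((3,3)))
v,u=np.nonzero(k); P=np.array([onplane(Tt,'top',a,b,.012)[:2] for a,b in zip(u,v)])
rc=cv2.minAreaRect((P*1000).astype(np.float32)); print(rc); print(np.round(cv2.boxPoints(rc)))
E
```

```text
t 0.95 tcp [ 0.2788 -0.6147  0.4047] yaw 24.4 z [ 0. -0. -1.] F [-0.7 -0.6  0.2] w 0.0852 g 0.0 q7 -0.08
bush_center []
collar_center []
stud_foot []Traceback (most recent call last):
  File "<stdin>", line 7, in <module>
  File "h.py", line 30, in onplane
    o,d=ray(T,name,u,v); return o+d*(z-o[2])/d[2]
        ~~~^^^^^^^^^^^^
  File "h.py", line 24, in ray
    m=r.camera_model(name); a,b=(u-m['cx'])/m['fx'],(v-m['cy'])/m['fy']
ValueError: time passes only in moves, steps and waits
```

View pics/w1.png

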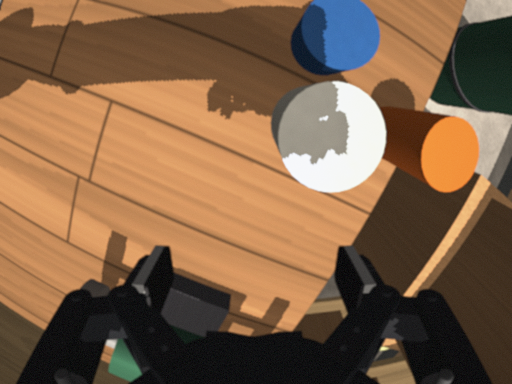

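The wrist picture is still from the start pose, with blue, white and orange objects at (340,40), (330,135) and (450,150) and the fingers at the bottom. Every row needs all the keys, so I'm resending both moves.

Emit:
arm_command:
  plan:
    - {"claw": 0,"tx": 0.034,"ty": -0.0217,"tz": 0,"ax": 0,"ay": 0,"az": -6.56}
    - {"claw": 0,"tx": 0.0362,"ty": -0.0177,"tz": 0,"ax": 0,"ay": 0,"az": -6.56}
    - {"claw": 0,"tx": 0.038,"ty": -0.0135,"tz": 0,"ax": 0,"ay": 0,"az": -6.56}
    - {"claw": 0,"tx": 0.0393,"ty": -0.009,"tz": 0,"ax": 0,"ay": 0,"az": -6.56}
    - {"claw": 0,"tx": 0.04,"ty": -0.0045,"tz": 0,"ax": 0,"ay": 0,"az": -6.56}
    - {"claw": 0,"tx": 0.0403,"ty": 0,"tz": 0,"ax": 0,"ay": 0,"az": -6.56}
    - {"claw": 0,"tx": 0.04,"ty": 0.0047,"tz": 0,"ax": 0,"ay": 0,"az": -6.56}
    - {"claw": 0,"tx": 0.0392,"ty": 0.0093,"tz": 0,"ax": 0,"ay": 0,"az": -6.56}
    - {"claw": 0,"tx": 0.0379,"ty": 0.0137,"tz": 0,"ax": 0,"ay": 0,"az": -6.56}
    - {"claw": 0,"tx": 0.0361,"ty": 0.0179,"tz": 0,"ax": 0,"ay": 0,"az": -6.56}

```text
clock: 1.93
tcp_pos: [0.4988, -0.2749, 0.4051]
orientation: [2.215, 2.227, 0.0]
contact_force: [0.9, -0.9, -0.2]
grip_width: 0.0857
gripper_force: 0.0
```

Emit:
arm_command:
  plan:
    - {"claw": 0,"tx": 0.029,"ty": -0.004,"tz": 0.01,"ax": 0,"ay": 0,"az": 0}
    - {"claw": 0,"tx": 0.029,"ty": -0.004,"tz": 0.01,"ax": 0,"ay": 0,"az": 0}
    - {"claw": 0,"tx": 0.029,"ty": -0.004,"tz": 0.01,"ax": 0,"ay": 0,"az": 0}
    - {"claw": 0,"tx": 0.029,"ty": -0.004,"tz": 0.01,"ax": 0,"ay": 0,"az": 0}
    - {"claw": 0,"tx": 0.029,"ty": -0.004,"tz": 0.01,"ax": 0,"ay": 0,"az": 0}
    - {"claw": 0,"tx": 0.029,"ty": -0.004,"tz": 0.01,"ax": 0,"ay": 0,"az": 0}
    - {"claw": 0,"tx": 0.029,"ty": -0.004,"tz": 0.01,"ax": 0,"ay": 0,"az": 0}
    - {"claw": 0,"tx": 0.029,"ty": -0.004,"tz": 0.01,"ax": 0,"ay": 0,"az": 0}
    - {"claw": 0,"tx": 0.029,"ty": -0.004,"tz": 0.01,"ax": 0,"ay": 0,"az": 0}
    - {"claw": 0,"tx": 0.029,"ty": -0.004,"tz": 0.01,"ax": 0,"ay": 0,"az": 0}

```text
clock: 2.77
tcp_pos: [0.4578, 0.0145, 0.3046]
orientation: [2.222, 2.22, 0.001]
contact_force: [0.5, -0.5, 0.2]
grip_width: 0.0855
gripper_force: 0.0
```

```bash
sed -i 's/^def campose/_c={c:r.camera_model(c) for c in ("scene","top","wrist")}\ndef campose/; s/m=r.camera_model(name)/m=_c[name]/' h.py
python3 - <<'E'
from h import *
T,im=grab('wrist','pics/w2.png'); pose(); np.save('T2.npy',T)
for t in ['bush_center','collar_center','stud_foot']: print(t,find(T,'tip_of',t,'wrist'))
m=cv2.imread('pics/top0.png'); Tt=campose('top')
hsv=cv2.cvtColor(m,cv2.COLOR_BGR2HSV); k=((hsv[:,:,1]<60)&(hsv[:,:,2]>70)).astype(np.uint8); k[:150]=0;k[202:]=0;k[:,:178]=0;k[:,282:]=0
k=cv2.morphologyEx(k,cv2.MORPH_OPEN,np.ones((3,3)))
v,u=np.nonzero(k); P=np.array([onplane(Tt,'top',a,b,.012)[:2] for a,b in zip(u,v)])
rc=cv2.minAreaRect((P*1000).astype(np.float32)); print(rc); print(np.round(cv2.boxPoints(rc)))
E
```

```text
t 2.82 tcp [0.4565 0.0202 0.3033] yaw 90.37 z [-0.0013  0.0031 -1.    ] F [-0.7  5.1 -1.6] w 0.0855 g 0.0 q7 -0.37
bush_center [(0.96, array([0.4425, 0.034 , 0.0164])), (0.74, array([ 0.3912,  0.174 , -0.005 ]))]
collar_center [(0.84, array([0.3945, 0.1745, 0.0127]))]
stud_foot []
((618.5782470703125, 159.32289123535156), (119.60261535644531, 268.305419921875), 8.630617141723633)
[[539. 283.]
 [580.  18.]
 [698.  36.]
 [658. 301.]]
```

View pics/w2.png

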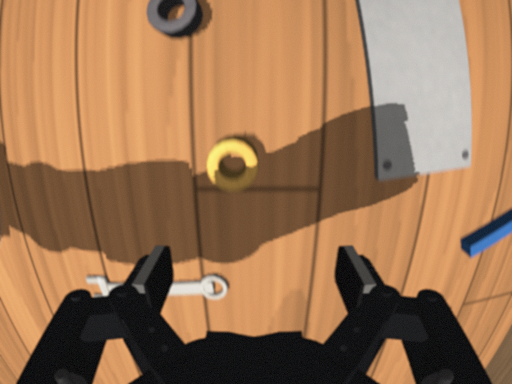

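The wrist picture shows the bush at (232,164), the chosen collar at (173,12), the plate's corner holes at (387,164) and (464,154), and the wrench's ring end at (213,287). The plate fit gives a yaw of about 8.7° and the stud at (0.606, 0.243), which agrees with the networks. I'll drop lower over the bush and take a second measurement.

Emit:
arm_command:
  plan:
    - {"claw": 0.15,"tx": 0.003,"ty": -0.003,"tz": 0.01,"ax": 0,"ay": 0,"az": 0}
    - {"claw": 0.15,"tx": 0.003,"ty": -0.003,"tz": 0.01,"ax": 0,"ay": 0,"az": 0}
    - {"claw": 0.15,"tx": 0.003,"ty": -0.003,"tz": 0.01,"ax": 0,"ay": 0,"az": 0}
    - {"claw": 0.15,"tx": 0.003,"ty": -0.003,"tz": 0.01,"ax": 0,"ay": 0,"az": 0}
    - {"claw": 0.15,"tx": 0.002,"ty": -0.003,"tz": 0.005,"ax": 0,"ay": 0,"az": 0}
    - {"claw": 0.15,"tx": 0,"ty": 0,"tz": 0,"ax": 0,"ay": 0,"az": 0}
    - {"claw": 0.15,"tx": 0,"ty": 0,"tz": 0,"ax": 0,"ay": 0,"az": 0}
    - {"claw": 0.15,"tx": 0,"ty": 0,"tz": 0,"ax": 0,"ay": 0,"az": 0}
    - {"claw": 0.15,"tx": 0,"ty": 0,"tz": 0,"ax": 0,"ay": 0,"az": 0}
    - {"claw": 0.15,"tx": 0,"ty": 0,"tz": 0,"ax": 0,"ay": 0,"az": 0}

```text
clock: 3.8
tcp_pos: [0.4435, 0.0273, 0.2601]
orientation: [2.221, 2.22, 0.001]
contact_force: [-0.6, 0.4, 0.3]
grip_width: 0.0724
gripper_force: 0.0
```

```bash
cat >> h.py <<'E'
def brass(im):
    h=cv2.cvtColor(im,cv2.COLOR_RGB2HSV); k=cv2.inRange(h,(22,130,90),(36,255,255)); k=cv2.morphologyEx(k,cv2.MORPH_OPEN,np.ones((3,3)))
    n,l,s,c=cv2.connectedComponentsWithStats(k); i=1+np.argmax(s[1:,4]); ys,xs=np.nonzero(l==i)
    return cv2.fitEllipse(cv2.convexHull(np.c_[xs,ys].astype(np.int32))),s[i]
def tri(*rays):
    A=sum(np.eye(3)-np.outer(d,d) for o,d in rays); b=sum((np.eye(3)-np.outer(d,d))@o for o,d in rays)
    return np.linalg.solve(A,b)
E
python3 - <<'E'
from h import *
T,im=grab('wrist','pics/w3.png'); pose()
for t in ['bush_center','collar_center']: print(t,find(T,'tip_of',t,'wrist'))
e3,s3=brass(im); print(e3,s3); print(onplane(T,'wrist',*e3[0],.036), px(T,'wrist',[.4415,.0345,.036]))
T2=np.load('T2.npy'); e2,s2=brass(cv2.imread('pics/w2.png')[:,:,::-1].copy()); print(e2,s2); print(onplane(T2,'wrist',*e2[0],.036))
print('tri',tri(ray(T,'wrist',*e3[0]),ray(T2,'wrist',*e2[0])))
E
```

```text
t 3.85 tcp [0.4434 0.0273 0.2601] yaw 89.98 z [ 0.001  0.    -1.   ] F [-0.7  0.2  0.7] w 0.0727 g 0.0 q7 -0.45
bush_center [(0.86, array([0.4405, 0.0338, 0.0182]))]
collar_center [(0.71, array([0.3924, 0.1714, 0.0144]))]
((254.87075805664062, 178.98890686035156), (5.421621799468994, 18.840003967285156), 81.12615203857422) [246 176  18   6  77]
[0.44475702 0.05216141 0.036     ] (np.float64(250.16940895625387), np.float64(203.44523770582703))
((229.62905883789062, 161.93084716796875), (41.856624603271484, 47.60172653198242), 91.76927947998047) [208 141  47  35 457]
[0.43865548 0.04126728 0.036     ]
tri [0.44142994 0.04437509 0.02703187]
```

Run:
```python
import cv2,numpy as np
im=cv2.imread('pics/w3.png'); h=cv2.cvtColor(im,cv2.COLOR_BGR2HSV)
for v in range(150,262,5): print(v,h[v,250])
print([tuple(map(int,h[203,u])) for u in range(195,310,6)])
```

```text
150 [ 14 134 228]
155 [ 15 133 230]
160 [ 13 138 153]
165 [ 19 158  76]
170 [ 18 148  93]
175 [ 26 126 254]
180 [ 25 133 254]
185 [ 18 144 129]
190 [ 14 141 123]
195 [ 13 132 124]
200 [ 14 139 110]
205 [ 20 146  77]
210 [ 19 142  81]
215 [ 19 153  80]
220 [ 18 155 150]
225 [ 19 151 144]
230 [ 15 137 127]
235 [ 13 134 124]
240 [ 13 134 126]
245 [ 14 136 124]
250 [ 14 135 123]
255 [ 14 136 124]
260 [ 14 136 124]
[(14, 135, 128), (14, 136, 75), (14, 130, 122), (13, 136, 118), (18, 152, 131), (18, 154, 146), (19, 151, 135), (20, 156, 72), (20, 142, 77), (18, 158, 79), (21, 154, 73), (20, 146, 75), (19, 152, 141), (18, 153, 147), (18, 149, 125), (14, 132, 122), (13, 131, 119), (14, 141, 123), (15, 140, 124), (14, 132, 124)]
```

Emit:
arm_command:
  plan:
    - {"claw": 0.15,"tx": 0.004,"ty": -0.0015,"tz": 0.006,"ax": 0,"ay": 0,"az": 0}
    - {"claw": 0.15,"tx": 0.0045,"ty": 0,"tz": 0.011,"ax": 0,"ay": 0,"az": 0}
    - {"claw": 0.15,"tx": 0,"ty": 0,"tz": 0.012,"ax": 0,"ay": 0,"az": 0}
    - {"claw": 0.15,"tx": 0,"ty": 0,"tz": 0.012,"ax": 0,"ay": 0,"az": 0}
    - {"claw": 0.15,"tx": 0,"ty": 0,"tz": 0.012,"ax": 0,"ay": 0,"az": 0}
    - {"claw": 0.15,"tx": 0,"ty": 0,"tz": 0.012,"ax": 0,"ay": 0,"az": 0}
    - {"claw": 0.15,"tx": 0,"ty": 0,"tz": 0.01,"ax": 0,"ay": 0,"az": 0}
    - {"claw": 0.15,"tx": 0,"ty": 0,"tz": 0.007,"ax": 0,"ay": 0,"az": 0}
    - {"claw": 0.15,"tx": 0,"ty": 0,"tz": 0,"ax": 0,"ay": 0,"az": 0}
    - {"claw": 0.15,"tx": 0,"ty": 0,"tz": 0,"ax": 0,"ay": 0,"az": 0}

```text
clock: 4.78
tcp_pos: [0.4415, 0.036, 0.1775]
orientation: [-2.221, -2.221, 0.001]
contact_force: [-0.8, -0.1, 0.4]
grip_width: 0.0726
gripper_force: 0.0
```

Emit:
arm_command:
  squeeze: 45
  plan:
    - {"claw": 1,"tx": 0,"ty": 0,"tz": 0,"ax": 0,"ay": 0,"az": 0}
    - {"claw": 1,"tx": 0,"ty": 0,"tz": 0,"ax": 0,"ay": 0,"az": 0}
    - {"claw": 1,"tx": 0,"ty": 0,"tz": 0,"ax": 0,"ay": 0,"az": 0}
    - {"claw": 1,"tx": 0,"ty": 0,"tz": 0,"ax": 0,"ay": 0,"az": 0}
    - {"claw": 1,"tx": 0,"ty": 0,"tz": 0,"ax": 0,"ay": 0,"az": 0}
    - {"claw": 1,"tx": 0,"ty": 0,"tz": 0,"ax": 0,"ay": 0,"az": 0}
    - {"claw": 1,"tx": 0,"ty": 0,"tz": 0,"ax": 0,"ay": 0,"az": 0}
    - {"claw": 1,"tx": 0,"ty": 0,"tz": 0,"ax": 0,"ay": 0,"az": 0}
    - {"claw": 1,"tx": 0,"ty": 0,"tz": 0,"ax": 0,"ay": 0,"az": 0}
    - {"claw": 1,"tx": 0,"ty": 0,"tz": 0,"ax": 0,"ay": 0,"az": 0}

```text
clock: 5.62
tcp_pos: [0.4415, 0.0359, 0.1785]
orientation: [2.221, 2.221, -0.0]
contact_force: [-2.5, -0.4, 7.1]
grip_width: 0.0433
gripper_force: 44.6
```

Emit:
arm_command:
  plan:
    - {"claw": 1,"tx": 0,"ty": 0,"tz": -0.01,"ax": 0,"ay": 0,"az": 0}
    - {"claw": 1,"tx": 0,"ty": 0,"tz": -0.025,"ax": 0,"ay": 0,"az": 0}
    - {"claw": 1,"tx": 0,"ty": 0,"tz": -0.03,"ax": 0,"ay": 0,"az": 0}
    - {"claw": 1,"tx": 0.005,"ty": 0.01,"tz": -0.03,"ax": 0,"ay": 0,"az": 0}
    - {"claw": 1,"tx": 0.02,"ty": 0.0245,"tz": -0.02,"ax": 0,"ay": 0,"az": 0}
    - {"claw": 1,"tx": 0.025,"ty": 0.03,"tz": -0.005,"ax": 0,"ay": 0,"az": 0}
    - {"claw": 1,"tx": 0.025,"ty": 0.03,"tz": 0,"ax": 0,"ay": 0,"az": 0}
    - {"claw": 1,"tx": 0.025,"ty": 0.03,"tz": 0,"ax": 0,"ay": 0,"az": 0}
    - {"claw": 1,"tx": 0.02,"ty": 0.025,"tz": 0,"ax": 0,"ay": 0,"az": 0}
    - {"claw": 1,"tx": 0.01,"ty": 0.015,"tz": 0,"ax": 0,"ay": 0,"az": 0}

```text
clock: 6.45
tcp_pos: [0.6078, 0.1689, 0.2986]
orientation: [-2.218, -2.223, -0.005]
contact_force: [-0.3, 0.6, -3.7]
grip_width: 0.0433
gripper_force: 47.1
```

Emit:
arm_command:
  plan:
    - {"claw": 1,"tx": 0,"ty": 0,"tz": 0,"ax": 0,"ay": 0,"az": 0}
    - {"claw": 1,"tx": 0,"ty": 0,"tz": 0,"ax": 0,"ay": 0,"az": 0}
    - {"claw": 1,"tx": 0,"ty": 0,"tz": 0,"ax": 0,"ay": 0,"az": 0}
    - {"claw": 1,"tx": 0,"ty": 0,"tz": 0,"ax": 0,"ay": 0,"az": 0}
    - {"claw": 1,"tx": 0,"ty": 0,"tz": 0,"ax": 0,"ay": 0,"az": 0}
    - {"claw": 1,"tx": 0,"ty": 0,"tz": 0,"ax": 0,"ay": 0,"az": 0}
    - {"claw": 1,"tx": 0,"ty": 0,"tz": 0,"ax": 0,"ay": 0,"az": 0}
    - {"claw": 1,"tx": 0,"ty": 0,"tz": 0,"ax": 0,"ay": 0,"az": 0}
    - {"claw": 1,"tx": 0,"ty": 0,"tz": 0,"ax": 0,"ay": 0,"az": 0}
    - {"claw": 1,"tx": 0,"ty": 0,"tz": 0,"ax": 0,"ay": 0,"az": 0}

```text
clock: 7.28
tcp_pos: [0.6061, 0.1658, 0.2977]
orientation: [2.222, 2.221, 0.0]
contact_force: [0.4, 0.2, -3.5]
grip_width: 0.0436
gripper_force: 47.2
```

Run:
```python
from h import *
T,im=grab('wrist','pics/w4.png'); pose(); np.save('T4.npy',T)
for t in ['stud_foot','bush_center']: print(t,find(T,'tip_of',t,'wrist'))
for z in (.068,.012): print(px(T,'wrist',[.606,.2434,z]))
```

```text
t 7.33 tcp [0.6061 0.1659 0.2977] yaw 90.0 z [ 0. -0. -1.] F [ 0.1 -0.9 -2.8] w 0.0435 g 47.2 q7 -0.62
stud_foot []
bush_center [(0.98, array([0.607 , 0.1657, 0.1332])), (0.27, array([0.3918, 0.1715, 0.0153]))]
(np.float64(253.07529877575345), np.float64(100.00521388537666))
(np.float64(253.1258694971939), np.float64(99.10906763565664))
```

View pics/w4.png

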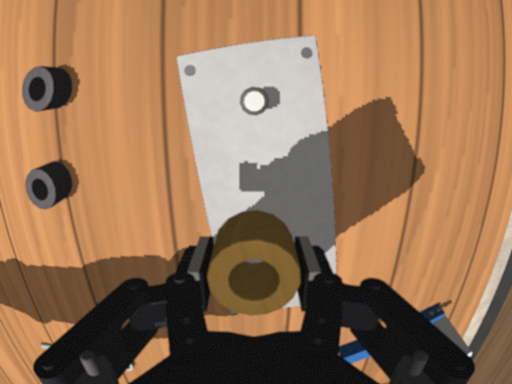

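The wrist picture shows the stud tip at (254,100), against a predicted (253,100). The bush is centred between the fingers at about (254,262), and the chosen collar is at (48,187). I'm moving over the stud and starting down.

Emit:
arm_command:
  plan:
    - {"claw": 1,"tx": 0.015,"ty": 0.0005,"tz": 0,"ax": 0,"ay": 0,"az": 0}
    - {"claw": 1,"tx": 0.025,"ty": 0,"tz": 0,"ax": 0,"ay": 0,"az": 0}
    - {"claw": 1,"tx": 0.025,"ty": 0,"tz": 0,"ax": 0,"ay": 0,"az": 0}
    - {"claw": 1,"tx": 0.0125,"ty": 0,"tz": 0,"ax": 0,"ay": 0,"az": 0}
    - {"claw": 1,"tx": 0,"ty": 0,"tz": 0.01,"ax": 0,"ay": 0,"az": 0}
    - {"claw": 1,"tx": 0,"ty": 0,"tz": 0.015,"ax": 0,"ay": 0,"az": 0}
    - {"claw": 1,"tx": 0,"ty": 0,"tz": 0.015,"ax": 0,"ay": 0,"az": 0}
    - {"claw": 1,"tx": 0,"ty": 0,"tz": 0.01,"ax": 0,"ay": 0,"az": 0}
    - {"claw": 1,"tx": 0,"ty": 0,"tz": 0.008,"ax": 0,"ay": 0,"az": 0}
    - {"claw": 1,"tx": 0,"ty": 0,"tz": 0.006,"ax": 0,"ay": 0,"az": 0}

```text
clock: 8.27
tcp_pos: [0.6065, 0.2427, 0.2322]
orientation: [-2.222, -2.22, 0.003]
contact_force: [0.2, 0.1, -4.1]
grip_width: 0.0433
gripper_force: 47.2
```

Emit:
arm_command:
  plan:
    - {"claw": 1,"tx": 0,"ty": 0,"tz": 0.006,"ax": 0,"ay": 0,"az": 0}
    - {"claw": 1,"tx": 0,"ty": 0,"tz": 0.007,"ax": 0,"ay": 0,"az": 0}
    - {"claw": 1,"tx": 0,"ty": 0,"tz": 0.007,"ax": 0,"ay": 0,"az": 0}
    - {"claw": 1,"tx": 0,"ty": 0,"tz": 0.007,"ax": 0,"ay": 0,"az": 0}
    - {"claw": 1,"tx": 0,"ty": 0,"tz": 0.006,"ax": 0,"ay": 0,"az": 0}
    - {"claw": 1,"tx": 0,"ty": 0,"tz": 0.004,"ax": 0,"ay": 0,"az": 0}
    - {"claw": 1,"tx": 0,"ty": 0,"tz": 0.003,"ax": 0,"ay": 0,"az": 0}
    - {"claw": 1,"tx": 0,"ty": 0,"tz": 0,"ax": 0,"ay": 0,"az": 0}
    - {"claw": 1,"tx": 0,"ty": 0,"tz": 0,"ax": 0,"ay": 0,"az": 0}
    - {"claw": 1,"tx": 0,"ty": 0,"tz": 0,"ax": 0,"ay": 0,"az": 0}

```text
clock: 9.1
tcp_pos: [0.6068, 0.2435, 0.1941]
orientation: [2.221, 2.221, 0.001]
contact_force: [-0.4, -0.0, -5.1]
grip_width: 0.0429
gripper_force: 47.2
```

Emit:
arm_command:
  plan:
    - {"claw": 1,"tx": 0,"ty": 0,"tz": 0.002,"ax": 0,"ay": 0,"az": 0}
    - {"claw": 1,"tx": 0,"ty": 0,"tz": 0.0015,"ax": 0,"ay": 0,"az": 0}
    - {"claw": 1,"tx": 0,"ty": 0,"tz": 0,"ax": 0,"ay": 0,"az": 0}
    - {"claw": 0.25,"tx": 0,"ty": 0,"tz": 0,"ax": 0,"ay": 0,"az": 0}
    - {"claw": 0.15,"tx": 0,"ty": 0,"tz": 0,"ax": 0,"ay": 0,"az": 0}
    - {"claw": 0.15,"tx": 0,"ty": 0,"tz": 0,"ax": 0,"ay": 0,"az": 0}
    - {"claw": 0.15,"tx": 0,"ty": 0,"tz": 0,"ax": 0,"ay": 0,"az": 0}
    - {"claw": 0.15,"tx": 0,"ty": 0,"tz": 0,"ax": 0,"ay": 0,"az": 0}
    - {"claw": 0.15,"tx": 0,"ty": 0,"tz": -0.005,"ax": 0,"ay": 0,"az": 0}
    - {"claw": 0.15,"tx": 0,"ty": 0,"tz": -0.01,"ax": 0,"ay": 0,"az": 0}

```text
clock: 9.93
tcp_pos: [0.6062, 0.2431, 0.2046]
orientation: [-2.221, -2.221, 0.003]
contact_force: [-0.5, -0.4, -0.0]
grip_width: 0.0727
gripper_force: 0.0
```

Emit:
arm_command:
  plan:
    - {"claw": 0.15,"tx": 0,"ty": 0,"tz": -0.03,"ax": 0,"ay": 0,"az": 0}
    - {"claw": 0.15,"tx": 0,"ty": 0,"tz": -0.04,"ax": 0,"ay": 0,"az": 0}
    - {"claw": 0.15,"tx": -0.005,"ty": -0.015,"tz": -0.01,"ax": 0,"ay": 0,"az": 0}
    - {"claw": 0.15,"tx": -0.009,"ty": -0.028,"tz": 0,"ax": 0,"ay": 0,"az": 0}
    - {"claw": 0.15,"tx": -0.01,"ty": -0.03,"tz": 0,"ax": 0,"ay": 0,"az": 0}
    - {"claw": 0.15,"tx": -0.01,"ty": -0.03,"tz": 0,"ax": 0,"ay": 0,"az": 0}
    - {"claw": 0.15,"tx": -0.01,"ty": -0.03,"tz": 0.005,"ax": 0,"ay": 0,"az": 0}
    - {"claw": 0.15,"tx": -0.01,"ty": -0.03,"tz": 0.005,"ax": 0,"ay": 0,"az": 0}
    - {"claw": 0.15,"tx": -0.01,"ty": -0.03,"tz": 0.005,"ax": 0,"ay": 0,"az": 0}
    - {"claw": 0.15,"tx": -0.007,"ty": -0.02,"tz": 0.01,"ax": 0,"ay": 0,"az": 0}

```text
clock: 10.77
tcp_pos: [0.3913, 0.1716, 0.2612]
orientation: [2.22, 2.221, 0.001]
contact_force: [0.2, -0.1, 0.4]
grip_width: 0.0727
gripper_force: 0.0
```

Emit:
arm_command:
  plan:
    - {"claw": 0.15,"tx": 0,"ty": 0,"tz": 0,"ax": 0,"ay": 0,"az": 0}
    - {"claw": 0.15,"tx": 0,"ty": 0,"tz": 0,"ax": 0,"ay": 0,"az": 0}
    - {"claw": 0.15,"tx": 0,"ty": 0,"tz": 0,"ax": 0,"ay": 0,"az": 0}
    - {"claw": 0.15,"tx": 0,"ty": 0,"tz": 0,"ax": 0,"ay": 0,"az": 0}
    - {"claw": 0.15,"tx": 0,"ty": 0,"tz": 0,"ax": 0,"ay": 0,"az": 0}
    - {"claw": 0.15,"tx": 0,"ty": 0,"tz": 0,"ax": 0,"ay": 0,"az": 0}
    - {"claw": 0.15,"tx": 0,"ty": 0,"tz": 0,"ax": 0,"ay": 0,"az": 0}
    - {"claw": 0.15,"tx": 0,"ty": 0,"tz": 0,"ax": 0,"ay": 0,"az": 0}
    - {"claw": 0.15,"tx": 0,"ty": 0,"tz": 0,"ax": 0,"ay": 0,"az": 0}
    - {"claw": 0.15,"tx": 0,"ty": 0,"tz": 0,"ax": 0,"ay": 0,"az": 0}

```text
clock: 11.6
tcp_pos: [0.3937, 0.1724, 0.2602]
orientation: [-2.221, -2.221, 0.0]
contact_force: [0.1, 0.1, -0.9]
grip_width: 0.0725
gripper_force: 0.0
```

Run:
```python
from h import *
T,im=grab('wrist','pics/w5.png'); pose()
print(find(T,'tip_of','collar_center','wrist'))
Ts,i2=grab('scene','pics/s5.png')
for t in ['bush_center','stud_foot']: print(t,find(Ts,'tip_of',t,'scene'))
u,v=px(T,'wrist',[.393,.172,.034]); print(u,v)
for z in (0,.034):
  print(z,px(T,'wrist',[.393+.022,.172,z])[0],px(T,'wrist',[.393-.022,.172,z])[0],px(T,'wrist',[.393,.172+.022,z])[1],px(T,'wrist',[.393,.172-.022,z])[1])
# dark grey: low saturation mask
h=cv2.cvtColor(im,cv2.COLOR_RGB2HSV); k=((h[:,:,1]<70)).astype(np.uint8); k=cv2.morphologyEx(k,cv2.MORPH_OPEN,np.ones((3,3)))
n,l,s,c=cv2.connectedComponentsWithStats(k)
for i in range(1,n):
    if s[i,4]>200: print(s[i],c[i])
u,v=int(u),int(v); print(im[v,u-45:u+46:5].mean(1).round(),im[v-50:v+50:4,u].mean(1).round())
```

```text
t 11.65 tcp [0.3936 0.1724 0.2602] yaw 90.0 z [-1.e-04 -0.e+00 -1.e+00] F [ 0.9  0.6 -0.6] w 0.0729 g 0.0 q7 -0.83
[(0.96, array([0.4028, 0.2674, 0.0165])), (0.88, array([0.3934, 0.1738, 0.015 ]))]
bush_center [(0.53, array([0.6079, 0.2471, 0.0299]))]
stud_foot [(0.76, array([0.6066, 0.245 , 0.0131]))]
252.41976387719487 212.448225574587
0 279.374233890915 225.71767116357034 170.46974374123067 221.14003569270216
0.034 283.2880695031518 221.57272168665708 182.76654533501716 239.8738349687473
[ 236   39   66   64 2552] [268.9565047   70.36794671]
[    0    71   512   313 44222] [319.48844467 279.20369952]
[ 221  174   58   66 2726] [249.41489362 207.40682318]
[168. 172. 171.  61.  64.  56.  29.  33.  48.  48.  34.  29.  57.  59.
  57. 163. 111.  81.  81.] [155. 155. 155.  43.  36.  33.  58.  61.  61.  70. 150. 150.  75.  32.
  34.  34.  35. 128. 121. 114. 171. 170. 171. 169. 171.]
```

Emit:
arm_command:
  plan:
    - {"claw": 0.15,"tx": 0,"ty": -0.001,"tz": 0.006,"ax": 0,"ay": 0,"az": 0}
    - {"claw": 0.15,"tx": 0,"ty": 0,"tz": 0.011,"ax": 0,"ay": 0,"az": 0}
    - {"claw": 0.15,"tx": 0,"ty": 0,"tz": 0.012,"ax": 0,"ay": 0,"az": 0}
    - {"claw": 0.15,"tx": 0,"ty": 0,"tz": 0.012,"ax": 0,"ay": 0,"az": 0}
    - {"claw": 0.15,"tx": 0,"ty": 0,"tz": 0.012,"ax": 0,"ay": 0,"az": 0}
    - {"claw": 0.15,"tx": 0,"ty": 0,"tz": 0.011,"ax": 0,"ay": 0,"az": 0}
    - {"claw": 0.15,"tx": 0,"ty": 0,"tz": 0.01,"ax": 0,"ay": 0,"az": 0}
    - {"claw": 0.15,"tx": 0,"ty": 0,"tz": 0.007,"ax": 0,"ay": 0,"az": 0}
    - {"claw": 0.15,"tx": 0,"ty": 0,"tz": 0,"ax": 0,"ay": 0,"az": 0}
    - {"claw": 0.3,"tx": 0,"ty": 0,"tz": 0,"ax": 0,"ay": 0,"az": 0}

```text
clock: 12.68
tcp_pos: [0.3925, 0.1724, 0.1789]
orientation: [-2.221, -2.221, 0.001]
contact_force: [-1.2, -0.2, -0.5]
grip_width: 0.0623
gripper_force: 0.0
```

Emit:
arm_command:
  squeeze: 45
  plan:
    - {"claw": 1,"tx": 0,"ty": 0,"tz": 0,"ax": 0,"ay": 0,"az": 0}
    - {"claw": 1,"tx": 0,"ty": 0,"tz": 0,"ax": 0,"ay": 0,"az": 0}
    - {"claw": 1,"tx": 0,"ty": 0,"tz": 0,"ax": 0,"ay": 0,"az": 0}
    - {"claw": 1,"tx": 0,"ty": 0,"tz": 0,"ax": 0,"ay": 0,"az": 0}
    - {"claw": 1,"tx": 0,"ty": 0,"tz": 0,"ax": 0,"ay": 0,"az": 0}
    - {"claw": 1,"tx": 0,"ty": 0,"tz": 0,"ax": 0,"ay": 0,"az": 0}
    - {"claw": 1,"tx": 0,"ty": 0,"tz": 0,"ax": 0,"ay": 0,"az": 0}
    - {"claw": 1,"tx": 0,"ty": 0,"tz": 0,"ax": 0,"ay": 0,"az": 0}
    - {"claw": 1,"tx": 0,"ty": 0,"tz": 0,"ax": 0,"ay": 0,"az": 0}
    - {"claw": 1,"tx": 0,"ty": 0,"tz": 0,"ax": 0,"ay": 0,"az": 0}

```text
clock: 13.52
tcp_pos: [0.3924, 0.1725, 0.1799]
orientation: [2.221, 2.222, 0.0]
contact_force: [-3.9, 0.6, 5.7]
grip_width: 0.0424
gripper_force: 45.3
```

Emit:
arm_command:
  plan:
    - {"claw": 1,"tx": 0,"ty": 0,"tz": -0.01,"ax": 0,"ay": 0,"az": 0}
    - {"claw": 1,"tx": 0,"ty": 0,"tz": -0.025,"ax": 0,"ay": 0,"az": 0}
    - {"claw": 1,"tx": 0,"ty": 0,"tz": -0.03,"ax": 0,"ay": 0,"az": 0}
    - {"claw": 1,"tx": 0,"ty": 0.01,"tz": -0.03,"ax": 0,"ay": 0,"az": 0}
    - {"claw": 1,"tx": -0.001,"ty": 0.034,"tz": -0.02,"ax": 0,"ay": 0,"az": 0}
    - {"claw": 1,"tx": -0.001,"ty": 0.038,"tz": -0.005,"ax": 0,"ay": 0,"az": 0}
    - {"claw": 1,"tx": -0.001,"ty": 0.038,"tz": 0,"ax": 0,"ay": 0,"az": 0}
    - {"claw": 1,"tx": -0.001,"ty": 0.038,"tz": 0,"ax": 0,"ay": 0,"az": 0}
    - {"claw": 1,"tx": -0.001,"ty": 0.036,"tz": 0,"ax": 0,"ay": 0,"az": 0}
    - {"claw": 1,"tx": -0.001,"ty": 0.02,"tz": 0,"ax": 0,"ay": 0,"az": 0}

```text
clock: 14.35
tcp_pos: [0.6102, 0.1648, 0.3001]
orientation: [2.224, 2.217, 0.004]
contact_force: [-0.0, 1.1, -3.2]
grip_width: 0.0425
gripper_force: 47.1
```

Emit:
arm_command:
  plan:
    - {"claw": 1,"tx": 0,"ty": 0,"tz": 0,"ax": 0,"ay": 0,"az": 0}
    - {"claw": 1,"tx": 0,"ty": 0,"tz": 0,"ax": 0,"ay": 0,"az": 0}
    - {"claw": 1,"tx": 0,"ty": 0,"tz": 0,"ax": 0,"ay": 0,"az": 0}
    - {"claw": 1,"tx": 0,"ty": 0,"tz": 0,"ax": 0,"ay": 0,"az": 0}
    - {"claw": 1,"tx": 0,"ty": 0,"tz": 0,"ax": 0,"ay": 0,"az": 0}
    - {"claw": 1,"tx": 0,"ty": 0,"tz": 0,"ax": 0,"ay": 0,"az": 0}
    - {"claw": 1,"tx": 0,"ty": 0,"tz": 0,"ax": 0,"ay": 0,"az": 0}
    - {"claw": 1,"tx": 0,"ty": 0,"tz": 0,"ax": 0,"ay": 0,"az": 0}
    - {"claw": 1,"tx": 0,"ty": 0,"tz": 0,"ax": 0,"ay": 0,"az": 0}
    - {"claw": 1,"tx": 0,"ty": 0,"tz": 0,"ax": 0,"ay": 0,"az": 0}

```text
clock: 15.18
tcp_pos: [0.6066, 0.1664, 0.2992]
orientation: [2.221, 2.221, 0.0]
contact_force: [-0.0, 0.4, -3.4]
grip_width: 0.0424
gripper_force: 47.1
```

Run:
```python
from h import *
T,im=grab('wrist','pics/w6.png'); pose()
for t in ['bush_center','collar_center']: print(t,find(T,'tip_of',t,'wrist'))
for z in (.068,.048): print(px(T,'wrist',[.6065,.2434,z]))
```

```text
t 15.23 tcp [0.6066 0.1663 0.2992] yaw 90.0 z [ 1.e-04 -0.e+00 -1.e+00] F [ 0.2 -0.7 -3.3] w 0.0426 g 47.1 q7 -0.62
bush_center [(0.97, array([0.6077, 0.2439, 0.0268]))]
collar_center [(0.95, array([0.4029, 0.27  , 0.0175])), (0.63, array([0.6101, 0.1685, 0.1321]))]
(np.float64(253.1494641505939), np.float64(100.84130252943294))
(np.float64(253.16340651908837), np.float64(100.39462228358981))
```

View pics/w6.png

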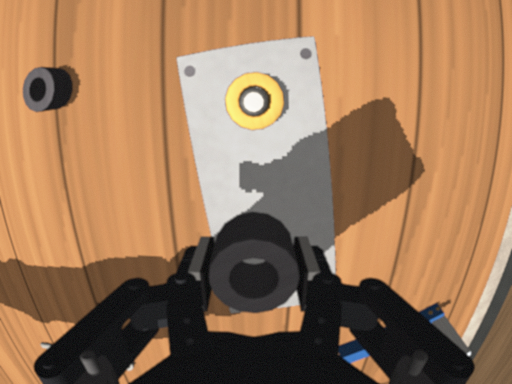

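The picture shows the bush on the stud, with the ring and stud tip concentric at (254,100), and the collar in the grip at about (254,262). The collar goes on next.

Emit:
arm_command:
  plan:
    - {"claw": 1,"tx": 0.015,"ty": 0,"tz": 0,"ax": 0,"ay": 0,"az": 0}
    - {"claw": 1,"tx": 0.025,"ty": 0,"tz": 0,"ax": 0,"ay": 0,"az": 0}
    - {"claw": 1,"tx": 0.025,"ty": 0,"tz": 0,"ax": 0,"ay": 0,"az": 0}
    - {"claw": 1,"tx": 0.012,"ty": 0,"tz": 0.005,"ax": 0,"ay": 0,"az": 0}
    - {"claw": 1,"tx": 0,"ty": 0,"tz": 0.012,"ax": 0,"ay": 0,"az": 0}
    - {"claw": 1,"tx": 0,"ty": 0,"tz": 0.012,"ax": 0,"ay": 0,"az": 0}
    - {"claw": 1,"tx": 0,"ty": 0,"tz": 0.01,"ax": 0,"ay": 0,"az": 0}
    - {"claw": 1,"tx": 0,"ty": 0,"tz": 0.008,"ax": 0,"ay": 0,"az": 0}
    - {"claw": 1,"tx": 0,"ty": 0,"tz": 0.006,"ax": 0,"ay": 0,"az": 0}
    - {"claw": 1,"tx": 0,"ty": 0,"tz": 0.005,"ax": 0,"ay": 0,"az": 0}

```text
clock: 16.17
tcp_pos: [0.6069, 0.2428, 0.2405]
orientation: [-2.223, -2.22, 0.0]
contact_force: [-0.8, 1.4, -2.2]
grip_width: 0.0425
gripper_force: 47.1
```

Emit:
arm_command:
  plan:
    - {"claw": 1,"tx": 0,"ty": 0,"tz": 0.004,"ax": 0,"ay": 0,"az": 0}
    - {"claw": 1,"tx": 0,"ty": 0,"tz": 0.004,"ax": 0,"ay": 0,"az": 0}
    - {"claw": 1,"tx": 0,"ty": 0,"tz": 0.003,"ax": 0,"ay": 0,"az": 0}
    - {"claw": 1,"tx": 0,"ty": 0,"tz": 0.001,"ax": 0,"ay": 0,"az": 0}
    - {"claw": 1,"tx": 0,"ty": 0,"tz": 0,"ax": 0,"ay": 0,"az": 0}
    - {"claw": 1,"tx": 0,"ty": 0,"tz": 0,"ax": 0,"ay": 0,"az": 0}
    - {"claw": 1,"tx": 0,"ty": 0,"tz": 0,"ax": 0,"ay": 0,"az": 0}
    - {"claw": 1,"tx": 0,"ty": 0,"tz": 0,"ax": 0,"ay": 0,"az": 0}
    - {"claw": 1,"tx": 0,"ty": 0,"tz": 0,"ax": 0,"ay": 0,"az": 0}
    - {"claw": 1,"tx": 0,"ty": 0,"tz": 0,"ax": 0,"ay": 0,"az": 0}

```text
clock: 17.0
tcp_pos: [0.6067, 0.2433, 0.2293]
orientation: [2.222, 2.221, 0.0]
contact_force: [0.6, -0.2, -3.9]
grip_width: 0.0424
gripper_force: 47.1
```

Emit:
arm_command:
  plan:
    - {"claw": 1,"tx": 0,"ty": 0,"tz": 0.0015,"ax": 0,"ay": 0,"az": 0}
    - {"claw": 1,"tx": 0,"ty": 0,"tz": 0,"ax": 0,"ay": 0,"az": 0}
    - {"claw": 0.25,"tx": 0,"ty": 0,"tz": 0,"ax": 0,"ay": 0,"az": 0}
    - {"claw": 0.15,"tx": 0,"ty": 0,"tz": 0,"ax": 0,"ay": 0,"az": 0}
    - {"claw": 0.15,"tx": 0,"ty": 0,"tz": 0,"ax": 0,"ay": 0,"az": 0}
    - {"claw": 0.15,"tx": 0,"ty": 0,"tz": 0,"ax": 0,"ay": 0,"az": 0}
    - {"claw": 0.15,"tx": 0,"ty": 0,"tz": -0.005,"ax": 0,"ay": 0,"az": 0}
    - {"claw": 0.15,"tx": 0,"ty": 0,"tz": -0.015,"ax": 0,"ay": 0,"az": 0}
    - {"claw": 0.15,"tx": 0,"ty": 0,"tz": -0.03,"ax": 0,"ay": 0,"az": 0}
    - {"claw": 0.15,"tx": 0,"ty": 0,"tz": -0.03,"ax": 0,"ay": 0,"az": 0}

```text
clock: 17.83
tcp_pos: [0.6063, 0.2432, 0.3089]
orientation: [-2.221, -2.221, 0.002]
contact_force: [0.6, 0.2, 0.4]
grip_width: 0.0727
gripper_force: 0.0
```

Run:
```python
from h import *
T,im=grab('wrist','pics/w7.png'); pose()
for t in ['bush_center','collar_center']: print(t,find(T,'tip_of',t,'wrist'))
T,im=grab('scene','pics/s7.png')
for t in ['bush_center','collar_center']: print(t,find(T,'tip_of',t,'scene'))
```

```text
t 17.88 tcp [0.6082 0.2447 0.3165] yaw 90.0 z [ 0.0083  0.0041 -1.    ] F [1.  1.4 4.6] w 0.0726 g 0.0 q7 -0.72
bush_center [(0.55, array([0.6092, 0.245 , 0.0468]))]
collar_center [(0.84, array([0.6112, 0.2444, 0.0608])), (0.69, array([0.4014, 0.2677, 0.0173]))]
bush_center [(0.81, array([0.6079, 0.2479, 0.0291]))]
collar_center [(0.62, array([0.6065, 0.2395, 0.0684])), (0.61, array([0.4025, 0.2724, 0.0162])), (0.22, array([ 0.5487, -0.2377, -0.0007]))]
```

Emit:
arm_command:
  plan:
    - {"claw": 0.15,"tx": -0.0397,"ty": -0.0063,"tz": 0,"ax": 0,"ay": 0,"az": -6.5}
    - {"claw": 0.15,"tx": -0.0388,"ty": -0.0107,"tz": 0,"ax": 0,"ay": 0,"az": -6.5}
    - {"claw": 0.15,"tx": -0.0373,"ty": -0.0151,"tz": 0,"ax": 0,"ay": 0,"az": -6.5}
    - {"claw": 0.15,"tx": -0.0353,"ty": -0.0192,"tz": 0,"ax": 0,"ay": 0,"az": -6.5}
    - {"claw": 0.15,"tx": -0.0329,"ty": -0.0231,"tz": 0,"ax": 0,"ay": 0,"az": -6.5}
    - {"claw": 0.15,"tx": -0.0301,"ty": -0.0267,"tz": 0,"ax": 0,"ay": 0,"az": -6.5}
    - {"claw": 0.15,"tx": -0.0269,"ty": -0.0299,"tz": 0,"ax": 0,"ay": 0,"az": -6.5}
    - {"claw": 0.15,"tx": -0.0234,"ty": -0.0327,"tz": 0,"ax": 0,"ay": 0,"az": -6.5}
    - {"claw": 0.15,"tx": -0.0195,"ty": -0.0352,"tz": 0,"ax": 0,"ay": 0,"az": -6.5}
    - {"claw": 0.15,"tx": -0.0154,"ty": -0.0371,"tz": 0,"ax": 0,"ay": 0,"az": -6.5}

```text
clock: 18.97
tcp_pos: [0.5425, -0.1558, 0.3068]
orientation: [-0.671, -3.067, -0.0]
contact_force: [-0.3, -0.6, -0.1]
grip_width: 0.0723
gripper_force: 0.0
```

Emit:
arm_command:
  plan:
    - {"claw": 0.15,"tx": -0.0027,"ty": -0.0067,"tz": 0,"ax": 0,"ay": 0,"az": -6.2}
    - {"claw": 0.15,"tx": -0.0019,"ty": -0.0069,"tz": 0,"ax": 0,"ay": 0,"az": -6.2}
    - {"claw": 0.15,"tx": -0.0012,"ty": -0.0071,"tz": 0,"ax": 0,"ay": 0,"az": -6.2}
    - {"claw": 0.15,"tx": -0.0004,"ty": -0.0072,"tz": 0,"ax": 0,"ay": 0,"az": -6.2}
    - {"claw": 0.15,"tx": 0.0004,"ty": -0.0072,"tz": 0,"ax": 0,"ay": 0,"az": -6.2}
    - {"claw": 0.15,"tx": 0.0011,"ty": -0.0071,"tz": 0,"ax": 0,"ay": 0,"az": -6.2}
    - {"claw": 0.15,"tx": 0.0019,"ty": -0.0069,"tz": 0,"ax": 0,"ay": 0,"az": -6.2}
    - {"claw": 0.15,"tx": 0.0026,"ty": -0.0067,"tz": 0,"ax": 0,"ay": 0,"az": -6.2}
    - {"claw": 0.15,"tx": 0.0033,"ty": -0.0064,"tz": 0,"ax": 0,"ay": 0,"az": -6.2}
    - {"claw": 0.15,"tx": 0.004,"ty": -0.006,"tz": 0,"ax": 0,"ay": 0,"az": -6.2}

```text
clock: 19.8
tcp_pos: [0.5393, -0.226, 0.3066]
orientation: [1.004, -2.975, -0.002]
contact_force: [-0.7, 0.5, 0.1]
grip_width: 0.0726
gripper_force: 0.0
```

Emit:
arm_command:
  plan:
    - {"claw": 0.15,"tx": 0,"ty": 0,"tz": 0,"ax": 0,"ay": 0,"az": 0}
    - {"claw": 0.15,"tx": 0,"ty": 0,"tz": 0,"ax": 0,"ay": 0,"az": 0}
    - {"claw": 0.15,"tx": 0,"ty": 0,"tz": 0,"ax": 0,"ay": 0,"az": 0}
    - {"claw": 0.15,"tx": 0,"ty": 0,"tz": 0,"ax": 0,"ay": 0,"az": 0}
    - {"claw": 0.15,"tx": 0,"ty": 0,"tz": 0,"ax": 0,"ay": 0,"az": 0}
    - {"claw": 0.15,"tx": 0,"ty": 0,"tz": 0,"ax": 0,"ay": 0,"az": 0}
    - {"claw": 0.15,"tx": 0,"ty": 0,"tz": 0,"ax": 0,"ay": 0,"az": 0}
    - {"claw": 0.15,"tx": 0,"ty": 0,"tz": 0,"ax": 0,"ay": 0,"az": 0}
    - {"claw": 0.15,"tx": 0,"ty": 0,"tz": 0,"ax": 0,"ay": 0,"az": 0}
    - {"claw": 0.15,"tx": 0,"ty": 0,"tz": 0,"ax": 0,"ay": 0,"az": 0}

```text
clock: 20.63
tcp_pos: [0.5398, -0.2256, 0.3077]
orientation: [-0.997, 2.979, -0.0]
contact_force: [0.3, -0.6, 0.1]
grip_width: 0.0728
gripper_force: 0.0
```

```bash
cat >> h.py <<'E'
def blue(T,im,z=.024):
    h=cv2.cvtColor(im,cv2.COLOR_RGB2HSV); k=cv2.inRange(h,(100,110,40),(125,255,255)); n,l,s,c=cv2.connectedComponentsWithStats(k)
    i=1+np.argmax(s[1:,4]); v,u=np.nonzero(l==i)
    P=np.array([onplane(T,'wrist',a,b,z)[:2] for a,b in zip(u,v)]); rc=cv2.minAreaRect((P*1000).astype(np.float32)); return s[i],rc,np.round(cv2.boxPoints(rc),1)
E
python3 - <<'E'
from h import *
T,im=grab('wrist','pics/w8.png'); pose()
for t in ['square_grip','square_corner','oil_can']: print(t,find(T,'tip_of',t,'wrist'))
print(blue(T,im))
E
```

```text
t 20.68 tcp [ 0.5398 -0.2257  0.3077] yaw -143.01 z [ 1.e-04 -0.e+00 -1.e+00] F [ 0.4  1.1 -0.4] w 0.0719 g 0.0 q7 2.01
square_grip [(0.9, array([ 0.566 , -0.2359,  0.0116]))]
square_corner [(0.7, array([ 0.4971, -0.2826, -0.001 ]))]
oil_can [(0.76, array([ 7.011e-01, -2.034e-01,  5.000e-04]))]
(array([ 224,  107,   21,  155, 2435], dtype=int32), ((552.465087890625, -238.88336181640625), (147.75772094726562, 17.16160774230957), 37.03572463989258), array([[ 488.3, -276.5],
       [ 498.7, -290.2],
       [ 616.6, -201.2],
       [ 606.3, -187.5]], dtype=float32))
```

View pics/w8.png

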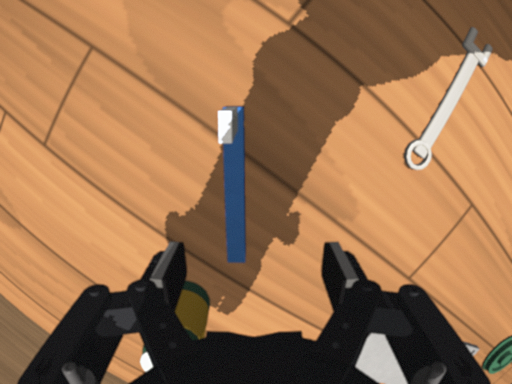

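The wrist picture shows the square's stock from (236,262) up to the blade at (231,125), with the oil can at (192,310) and the wrench at (445,105) well clear. The blue rectangle measures 148×17 mm (true size 150×18), its yaw is -142.96° and its grip point is at (0.5645, -0.230). I'm aligning over it and going down.

Emit:
arm_command:
  plan:
    - {"claw": 0.15,"tx": -0.006,"ty": -0.006,"tz": 0,"ax": 0,"ay": 0,"az": 0}
    - {"claw": 0.15,"tx": -0.0072,"ty": -0.0082,"tz": 0.005,"ax": 0,"ay": 0,"az": 0}
    - {"claw": 0.2,"tx": -0.004,"ty": -0.004,"tz": 0.015,"ax": 0,"ay": 0,"az": 0}
    - {"claw": 0.3,"tx": 0,"ty": 0,"tz": 0.018,"ax": 0,"ay": 0,"az": 0}
    - {"claw": 0.3,"tx": 0,"ty": 0,"tz": 0.02,"ax": 0,"ay": 0,"az": 0}
    - {"claw": 0.3,"tx": 0,"ty": 0,"tz": 0.02,"ax": 0,"ay": 0,"az": 0}
    - {"claw": 0.3,"tx": 0,"ty": 0,"tz": 0.02,"ax": 0,"ay": 0,"az": 0}
    - {"claw": 0.3,"tx": 0,"ty": 0,"tz": 0.015,"ax": 0,"ay": 0,"az": 0}
    - {"claw": 0.3,"tx": 0,"ty": 0,"tz": 0.01,"ax": 0,"ay": 0,"az": 0}
    - {"claw": 0.3,"tx": 0,"ty": 0,"tz": 0.006,"ax": 0,"ay": 0,"az": 0}

```text
clock: 21.67
tcp_pos: [0.5644, -0.2296, 0.1767]
orientation: [0.997, -2.978, -0.002]
contact_force: [0.2, 0.1, 0.5]
grip_width: 0.06
gripper_force: 0.0
```

Emit:
arm_command:
  squeeze: 60
  plan:
    - {"claw": 0.3,"tx": 0,"ty": 0,"tz": 0,"ax": 0,"ay": 0,"az": 0}
    - {"claw": 1,"tx": 0,"ty": 0,"tz": 0,"ax": 0,"ay": 0,"az": 0}
    - {"claw": 1,"tx": 0,"ty": 0,"tz": 0,"ax": 0,"ay": 0,"az": 0}
    - {"claw": 1,"tx": 0,"ty": 0,"tz": 0,"ax": 0,"ay": 0,"az": 0}
    - {"claw": 1,"tx": 0,"ty": 0,"tz": 0,"ax": 0,"ay": 0,"az": 0}
    - {"claw": 1,"tx": 0,"ty": 0,"tz": 0,"ax": 0,"ay": 0,"az": 0}
    - {"claw": 1,"tx": 0,"ty": 0,"tz": 0,"ax": 0,"ay": 0,"az": 0}
    - {"claw": 1,"tx": 0,"ty": 0,"tz": 0,"ax": 0,"ay": 0,"az": 0}
    - {"claw": 1,"tx": 0,"ty": 0,"tz": 0,"ax": 0,"ay": 0,"az": 0}
    - {"claw": 1,"tx": 0,"ty": 0,"tz": 0,"ax": 0,"ay": 0,"az": 0}

```text
clock: 22.5
tcp_pos: [0.5649, -0.2297, 0.1799]
orientation: [-0.996, 2.978, -0.002]
contact_force: [-1.2, -0.3, 5.9]
grip_width: 0.0167
gripper_force: 62.0
```

Emit:
arm_command:
  plan:
    - {"claw": 1,"tx": 0,"ty": 0,"tz": -0.015,"ax": 0,"ay": 0,"az": 0}
    - {"claw": 1,"tx": 0,"ty": 0,"tz": -0.03,"ax": 0,"ay": 0,"az": 6.58}
    - {"claw": 1,"tx": 0,"ty": 0,"tz": -0.03,"ax": 0,"ay": 0,"az": 6.58}
    - {"claw": 1,"tx": 0,"ty": 0,"tz": -0.025,"ax": 0,"ay": 0,"az": 6.58}
    - {"claw": 1,"tx": 0,"ty": 0,"tz": -0.005,"ax": 0,"ay": 0,"az": 6.58}
    - {"claw": 1,"tx": -0.0089,"ty": 0.0234,"tz": 0,"ax": 0,"ay": 0,"az": 6.58}
    - {"claw": 1,"tx": -0.0061,"ty": 0.0242,"tz": 0,"ax": 0,"ay": 0,"az": 6.58}
    - {"claw": 1,"tx": -0.0033,"ty": 0.0248,"tz": 0,"ax": 0,"ay": 0,"az": 6.58}
    - {"claw": 1,"tx": -0.0004,"ty": 0.025,"tz": 0,"ax": 0,"ay": 0,"az": 6.58}
    - {"claw": 1,"tx": 0.0024,"ty": 0.0249,"tz": 0,"ax": 0,"ay": 0,"az": 6.58}

```text
clock: 23.33
tcp_pos: [0.5858, -0.1057, 0.2841]
orientation: [-0.614, -3.08, 0.0]
contact_force: [-0.1, 0.3, -5.7]
grip_width: 0.0161
gripper_force: 60.5
```

Emit:
arm_command:
  plan:
    - {"claw": 1,"tx": 0.0052,"ty": 0.0244,"tz": 0,"ax": 0,"ay": 0,"az": 6.58}
    - {"claw": 1,"tx": 0.008,"ty": 0.0237,"tz": 0,"ax": 0,"ay": 0,"az": 6.58}
    - {"claw": 1,"tx": 0.0107,"ty": 0.0226,"tz": 0,"ax": 0,"ay": 0,"az": 6.58}
    - {"claw": 1,"tx": 0.0132,"ty": 0.0212,"tz": 0,"ax": 0,"ay": 0,"az": 6.58}
    - {"claw": 1,"tx": 0.0155,"ty": 0.0196,"tz": 0,"ax": 0,"ay": 0,"az": 6.58}
    - {"claw": 1,"tx": 0.0177,"ty": 0.0177,"tz": 0,"ax": 0,"ay": 0,"az": 6.58}
    - {"claw": 1,"tx": 0.0196,"ty": 0.0155,"tz": 0,"ax": 0,"ay": 0,"az": 6.58}
    - {"claw": 1,"tx": 0.0212,"ty": 0.0132,"tz": 0,"ax": 0,"ay": 0,"az": 6.58}
    - {"claw": 1,"tx": 0.0226,"ty": 0.0107,"tz": 0,"ax": 0,"ay": 0,"az": 6.58}
    - {"claw": 1,"tx": 0,"ty": 0,"tz": 0,"ax": 0,"ay": 0,"az": 0}

```text
clock: 24.17
tcp_pos: [0.6251, 0.1223, 0.2847]
orientation: [-2.044, -2.381, -0.008]
contact_force: [-0.6, 3.0, -5.4]
grip_width: 0.0163
gripper_force: 60.5
```

Emit:
arm_command:
  plan:
    - {"claw": 1,"tx": 0,"ty": 0,"tz": 0,"ax": 0,"ay": 0,"az": 0}
    - {"claw": 1,"tx": 0,"ty": 0,"tz": 0,"ax": 0,"ay": 0,"az": 0}
    - {"claw": 1,"tx": 0,"ty": 0,"tz": 0,"ax": 0,"ay": 0,"az": 0}
    - {"claw": 1,"tx": 0,"ty": 0,"tz": 0,"ax": 0,"ay": 0,"az": 0}
    - {"claw": 1,"tx": 0,"ty": 0,"tz": 0,"ax": 0,"ay": 0,"az": 0}
    - {"claw": 1,"tx": 0,"ty": 0,"tz": 0,"ax": 0,"ay": 0,"az": 0}
    - {"claw": 1,"tx": 0,"ty": 0,"tz": 0,"ax": 0,"ay": 0,"az": 0}
    - {"claw": 1,"tx": 0,"ty": 0,"tz": 0,"ax": 0,"ay": 0,"az": 0}
    - {"claw": 1,"tx": 0,"ty": 0,"tz": 0,"ax": 0,"ay": 0,"az": 0}
    - {"claw": 1,"tx": 0,"ty": 0,"tz": 0,"ax": 0,"ay": 0,"az": 0}

```text
clock: 25.0
tcp_pos: [0.626, 0.1147, 0.2837]
orientation: [2.05, 2.381, 0.0]
contact_force: [0.3, -1.3, -6.2]
grip_width: 0.0164
gripper_force: 60.5
```

```bash
cat >> h.py <<'E'
S=np.array([.6065,.2434])
def rel(p): # stud in tool axes from xy p
    o,M=pose(); d=np.r_[S-o['tcp_pos'][:2],0]; print('stud along tool x,y',np.round(M.T@d,4)[:2])
E
python3 - <<'E'
from h import *
T,im=grab('wrist','pics/w9.png'); rel(0)
for t in ['square_grip','square_corner','bush_center','collar_center']: print(t,find(T,'tip_of',t,'wrist'))
print('stack top px',px(T,'wrist',[*S,.082]))
E
```

```text
t 25.05 tcp [0.626  0.1147 0.2837] yaw 98.56 z [-1.e-04 -0.e+00 -1.e+00] F [ 0.  -0.1 -6. ] w 0.0165 g 60.5 q7 -0.39
stud along tool x,y [ 1.302e-01 -1.000e-04]
square_grip [(0.62, array([0.6273, 0.1042, 0.1132]))]
square_corner [(0.55, array([ 8.593e-01, -6.900e-03,  4.000e-04]))]
bush_center [(0.57, array([0.624 , 0.1255, 0.0997]))]
collar_center [(0.93, array([0.6081, 0.2433, 0.0624])), (0.56, array([0.4019, 0.267 , 0.0158]))]
stack top px (np.float64(253.20844487912274), np.float64(11.462532084873402))
```

View pics/w9.png

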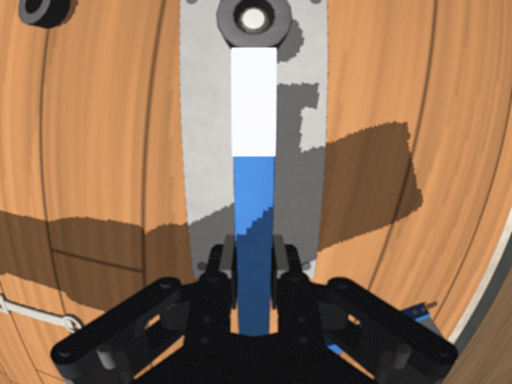

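The picture shows the square's blade (rows 47–157) centred at column 254, in line with the collar at (254,15). Lowering it now.

Emit:
arm_command:
  plan:
    - {"claw": 1,"tx": 0,"ty": 0,"tz": 0.006,"ax": 0,"ay": 0,"az": 0}
    - {"claw": 1,"tx": 0,"ty": 0,"tz": 0.012,"ax": 0,"ay": 0,"az": 0}
    - {"claw": 1,"tx": 0,"ty": 0,"tz": 0.014,"ax": 0,"ay": 0,"az": 0}
    - {"claw": 1,"tx": 0,"ty": 0,"tz": 0.014,"ax": 0,"ay": 0,"az": 0}
    - {"claw": 1,"tx": 0,"ty": 0,"tz": 0.014,"ax": 0,"ay": 0,"az": 0}
    - {"claw": 1,"tx": 0,"ty": 0,"tz": 0.012,"ax": 0,"ay": 0,"az": 0}
    - {"claw": 1,"tx": 0,"ty": 0,"tz": 0.009,"ax": 0,"ay": 0,"az": 0}
    - {"claw": 1,"tx": 0,"ty": 0,"tz": 0.005,"ax": 0,"ay": 0,"az": 0}
    - {"claw": 1,"tx": 0,"ty": 0,"tz": 0.002,"ax": 0,"ay": 0,"az": 0}
    - {"claw": 1,"tx": 0,"ty": 0,"tz": 0,"ax": 0,"ay": 0,"az": 0}

```text
clock: 26.08
tcp_pos: [0.626, 0.1147, 0.1953]
orientation: [-2.049, -2.381, 0.0]
contact_force: [0.4, -0.2, -5.7]
grip_width: 0.0165
gripper_force: 60.5
```

Emit:
arm_command:
  plan:
    - {"claw": 1,"tx": 0,"ty": 0,"tz": 0.001,"ax": 0,"ay": 0,"az": 0}
    - {"claw": 1,"tx": 0,"ty": 0,"tz": 0.001,"ax": 0,"ay": 0,"az": 0}
    - {"claw": 1,"tx": 0,"ty": 0,"tz": 0.001,"ax": 0,"ay": 0,"az": 0}
    - {"claw": 1,"tx": 0,"ty": 0,"tz": 0,"ax": 0,"ay": 0,"az": 0}
    - {"claw": 1,"tx": 0,"ty": 0,"tz": 0,"ax": 0,"ay": 0,"az": 0}
    - {"claw": 1,"tx": 0,"ty": 0,"tz": 0,"ax": 0,"ay": 0,"az": 0}
    - {"claw": 1,"tx": 0,"ty": 0,"tz": 0,"ax": 0,"ay": 0,"az": 0}
    - {"claw": 1,"tx": 0,"ty": 0,"tz": 0,"ax": 0,"ay": 0,"az": 0}
    - {"claw": 1,"tx": 0,"ty": 0,"tz": 0,"ax": 0,"ay": 0,"az": 0}
    - {"claw": 1,"tx": 0,"ty": 0,"tz": 0,"ax": 0,"ay": 0,"az": 0}

```text
clock: 26.92
tcp_pos: [0.626, 0.1147, 0.1927]
orientation: [2.05, 2.381, 0.0]
contact_force: [0.3, 0.2, -5.6]
grip_width: 0.0163
gripper_force: 60.5
```

Run:
```python
from h import *
rel(0); print(r.get_obs()['moment'])
m=_c['wrist']; C=np.linalg.inv(np.array(m['tool_from_camera']))
for p in ([.09,0,.085],[.07,0,.085],[.09,0,.082],[.07,0,.082]):
    c=C@np.r_[p,1]; x,y,z=c[0],-c[1],-c[2]; s=np.hypot(x,y); k=np.arctan2(s,z)/s; print(p,round(m['fy']*y*k+m['cy'],1))
```

```text
t 26.92 tcp [0.626  0.1147 0.1927] yaw 98.55 z [ 0. -0. -1.] F [ 0.3  0.2 -5.6] w 0.0163 g 60.5 q7 -0.44
stud along tool x,y [ 1.302e-01 -1.000e-04]
[-0.15336813 -0.00531204 -0.00706965]Traceback (most recent call last):
  File "<stdin>", line 3, in <module>
NameError: name '_c' is not defined
```

Emit:
arm_command:
  plan:
    - {"claw": 1,"tx": 0,"ty": 0,"tz": 0.001,"ax": 0,"ay": 0,"az": 0}
    - {"claw": 1,"tx": 0,"ty": 0,"tz": 0.0005,"ax": 0,"ay": 0,"az": 0}
    - {"claw": 1,"tx": 0,"ty": 0,"tz": 0.0005,"ax": 0,"ay": 0,"az": 0}
    - {"claw": 1,"tx": 0,"ty": 0,"tz": 0,"ax": 0,"ay": 0,"az": 0}
    - {"claw": 1,"tx": 0,"ty": 0,"tz": 0,"ax": 0,"ay": 0,"az": 0}
    - {"claw": 1,"tx": 0,"ty": 0,"tz": 0,"ax": 0,"ay": 0,"az": 0}
    - {"claw": 1,"tx": 0,"ty": 0,"tz": 0,"ax": 0,"ay": 0,"az": 0}
    - {"claw": 1,"tx": 0,"ty": 0,"tz": 0,"ax": 0,"ay": 0,"az": 0}
    - {"claw": 1,"tx": 0,"ty": 0,"tz": 0,"ax": 0,"ay": 0,"az": 0}
    - {"claw": 1,"tx": 0,"ty": 0,"tz": 0,"ax": 0,"ay": 0,"az": 0}

```text
clock: 27.75
tcp_pos: [0.6261, 0.1147, 0.192]
orientation: [2.049, 2.38, 0.0]
contact_force: [-4.2, -1.2, 5.7]
grip_width: 0.0166
gripper_force: 62.2
```

Run:
```python
from h import *
import h
rel(0); print(r.get_obs()['moment'])
m=h._c['wrist']; C=np.linalg.inv(np.array(m['tool_from_camera']))
for p in ([.09,0,.085],[.07,0,.085],[.09,0,.082],[.07,0,.082]):
    c=C@np.r_[p,1]; x,y,z=c[0],-c[1],-c[2]; s=np.hypot(x,y); k=np.arctan2(s,z)/s; print(p,round(m['fy']*y*k+m['cy'],1))
```

```text
t 27.75 tcp [0.6261 0.1147 0.192 ] yaw 98.55 z [ 5.e-04 -4.e-04 -1.e+00] F [-4.2 -1.2  5.7] w 0.0166 g 62.2 q7 -0.44
stud along tool x,y [ 0.1301 -0.0002]
[-0.34628702  0.95834592  0.01961122]
[0.09, 0, 0.085] 43.4
[0.07, 0, 0.085] 151.9
[0.09, 0, 0.082] 40.4
[0.07, 0, 0.082] 155.1
```

Emit:
arm_command:
  plan:
    - {"claw": 1,"tx": 0.001,"ty": 0,"tz": -0.0004,"ax": 0,"ay": 0,"az": 0}
    - {"claw": 1,"tx": 0.002,"ty": 0,"tz": 0,"ax": 0,"ay": 0,"az": 0}
    - {"claw": 1,"tx": 0.003,"ty": 0,"tz": 0,"ax": 0,"ay": 0,"az": 0}
    - {"claw": 1,"tx": 0.003,"ty": 0,"tz": 0,"ax": 0,"ay": 0,"az": 0}
    - {"claw": 1,"tx": 0.003,"ty": 0,"tz": 0,"ax": 0,"ay": 0,"az": 0}
    - {"claw": 1,"tx": 0.002,"ty": 0,"tz": 0,"ax": 0,"ay": 0,"az": 0}
    - {"claw": 1,"tx": 0.001,"ty": 0,"tz": 0,"ax": 0,"ay": 0,"az": 0}
    - {"claw": 1,"tx": 0.001,"ty": 0,"tz": 0,"ax": 0,"ay": 0,"az": 0}
    - {"claw": 1,"tx": 0,"ty": 0,"tz": 0,"ax": 0,"ay": 0,"az": 0}
    - {"claw": 1,"tx": 0,"ty": 0,"tz": 0,"ax": 0,"ay": 0,"az": 0}

```text
clock: 28.58
tcp_pos: [0.6248, 0.1288, 0.192]
orientation: [2.049, 2.377, 0.0]
contact_force: [0.2, -4.5, 2.0]
grip_width: 0.0162
gripper_force: 61.6
```

```bash
cat >> h.py <<'E'
def tf():
    o,M=pose(); d=np.r_[S-o['tcp_pos'][:2],0]; print('stud tool xy',np.round(M.T@d,4)[:2],'F tool',np.round(M.T@o['contact_force'],1),'M tool',np.round(M.T@o['moment'],2))
E
python3 -c "
from h import *
tf()"
```

```text
t 28.58 tcp [0.6248 0.1288 0.192 ] yaw 98.46 z [ 0.0026 -0.002  -1.    ] F [ 0.2 -4.5  2. ] w 0.0162 g 61.6 q7 -0.47
stud tool xy [ 0.116  -0.0013] F tool [-4.5 -0.5 -2. ] M tool [ 0.04 -1.08 -0.03]
```

Emit:
arm_command:
  plan:
    - {"claw": 1,"tx": 0.001,"ty": 0,"tz": 0,"ax": 0,"ay": 0,"az": 0}
    - {"claw": 1,"tx": 0.001,"ty": 0,"tz": 0,"ax": 0,"ay": 0,"az": 0}
    - {"claw": 1,"tx": 0.001,"ty": 0,"tz": 0,"ax": 0,"ay": 0,"az": 0}
    - {"claw": 1,"tx": 0.001,"ty": 0,"tz": 0,"ax": 0,"ay": 0,"az": 0}
    - {"claw": 1,"tx": 0.001,"ty": 0,"tz": 0,"ax": 0,"ay": 0,"az": 0}
    - {"claw": 1,"tx": 0.001,"ty": 0,"tz": 0,"ax": 0,"ay": 0,"az": 0}
    - {"claw": 1,"tx": 0,"ty": 0,"tz": 0,"ax": 0,"ay": 0,"az": 0}
    - {"claw": 1,"tx": 0,"ty": 0,"tz": 0,"ax": 0,"ay": 0,"az": 0}
    - {"claw": 1,"tx": 0,"ty": 0,"tz": 0,"ax": 0,"ay": 0,"az": 0}
    - {"claw": 1,"tx": 0,"ty": 0,"tz": 0,"ax": 0,"ay": 0,"az": 0}

```text
clock: 29.42
tcp_pos: [0.6243, 0.1333, 0.192]
orientation: [2.05, 2.374, -0.002]
contact_force: [1.1, -7.1, 4.0]
grip_width: 0.0166
gripper_force: 61.7
```

```bash
python3 -c "
from h import *
tf()"
```

```text
t 29.42 tcp [0.6243 0.1333 0.192 ] yaw 98.39 z [ 0.0027 -0.0039 -1.    ] F [ 1.1 -7.1  4. ] w 0.0166 g 61.7 q7 -0.48
stud tool xy [ 0.1115 -0.0015] F tool [-7.2  0.  -3.9] M tool [ 0.12 -1.67 -0.04]
```

Emit:
arm_command:
  plan:
    - {"claw": 1,"tx": 0.001,"ty": 0,"tz": 0,"ax": 0,"ay": 0,"az": 0}
    - {"claw": 1,"tx": 0.001,"ty": 0,"tz": 0,"ax": 0,"ay": 0,"az": 0}
    - {"claw": 1,"tx": 0.001,"ty": 0,"tz": 0,"ax": 0,"ay": 0,"az": 0}
    - {"claw": 1,"tx": 0.001,"ty": 0,"tz": 0,"ax": 0,"ay": 0,"az": 0}
    - {"claw": 1,"tx": 0,"ty": 0,"tz": 0,"ax": 0,"ay": 0,"az": 0}
    - {"claw": 1,"tx": 0,"ty": 0,"tz": 0,"ax": 0,"ay": 0,"az": 0}
    - {"claw": 1,"tx": 0,"ty": 0,"tz": 0,"ax": 0,"ay": 0,"az": 0}
    - {"claw": 1,"tx": 0,"ty": 0,"tz": 0,"ax": 0,"ay": 0,"az": 0}
    - {"claw": 1,"tx": 0,"ty": 0,"tz": 0,"ax": 0,"ay": 0,"az": 0}
    - {"claw": 1,"tx": 0,"ty": 0,"tz": 0,"ax": 0,"ay": 0,"az": 0}

```text
clock: 30.25
tcp_pos: [0.624, 0.1357, 0.192]
orientation: [2.051, 2.372, -0.004]
contact_force: [0.8, -11.9, 5.4]
grip_width: 0.0168
gripper_force: 61.9
```

```bash
python3 -c "
from h import *
tf()"
```

```text
t 30.25 tcp [0.624  0.1357 0.192 ] yaw 98.31 z [ 0.0027 -0.0061 -1.    ] F [  0.8 -11.9   5.4] w 0.0168 g 61.9 q7 -0.48
stud tool xy [ 0.1091 -0.0018] F tool [-11.9  -0.9  -5.4] M tool [ 0.08 -2.37 -0.05]
```

Emit:
arm_command:
  plan:
    - {"claw": 1,"tx": 0.001,"ty": 0,"tz": 0,"ax": 0,"ay": 0,"az": 0}
    - {"claw": 1,"tx": 0.001,"ty": 0,"tz": 0,"ax": 0,"ay": 0,"az": 0}
    - {"claw": 1,"tx": 0.001,"ty": 0,"tz": 0,"ax": 0,"ay": 0,"az": 0}
    - {"claw": 1,"tx": 0.001,"ty": 0,"tz": 0,"ax": 0,"ay": 0,"az": 0}
    - {"claw": 1,"tx": 0,"ty": 0,"tz": 0,"ax": 0,"ay": 0,"az": 0}
    - {"claw": 1,"tx": 0,"ty": 0,"tz": 0,"ax": 0,"ay": 0,"az": 0}
    - {"claw": 1,"tx": 0,"ty": 0,"tz": 0,"ax": 0,"ay": 0,"az": 0}
    - {"claw": 1,"tx": 0,"ty": 0,"tz": 0,"ax": 0,"ay": 0,"az": 0}
    - {"claw": 1,"tx": 0,"ty": 0,"tz": 0,"ax": 0,"ay": 0,"az": 0}
    - {"claw": 1,"tx": 0,"ty": 0,"tz": 0,"ax": 0,"ay": 0,"az": 0}

```text
clock: 31.08
tcp_pos: [0.624, 0.1366, 0.1919]
orientation: [2.052, 2.367, -0.01]
contact_force: [2.7, -19.1, 7.4]
grip_width: 0.016
gripper_force: 62.2
```

Run:
```python
from h import *
tf()
T,im=grab('scene','pics/s10.png'); cv2.imwrite('pics/s10c.png',cv2.resize(im[130:270,230:410,::-1],None,fx=4,fy=4,interpolation=cv2.INTER_CUBIC))
for t in ['bush_center','collar_center','square_corner']: print(t,find(T,'tip_of',t,'scene'))
```

```text
t 31.08 tcp [0.624  0.1366 0.1919] yaw 98.18 z [ 0.0026 -0.0105 -0.9999] F [  2.7 -19.1   7.4] w 0.016 g 62.2 q7 -0.49
stud tool xy [ 0.1082 -0.0022] F tool [-19.3  -0.   -7.2] M tool [ 0.18 -3.7  -0.12]
bush_center [(0.55, array([0.6077, 0.2514, 0.0283]))]
collar_center [(0.84, array([0.4045, 0.2704, 0.0177])), (0.55, array([0.607 , 0.2416, 0.0678]))]
square_corner [(0.98, array([0.6116, 0.2268, 0.0092])), (0.75, array([ 0.8594, -0.0096,  0.0033])), (0.72, array([0.6268, 0.1348, 0.0231]))]
```

View pics/s10c.png

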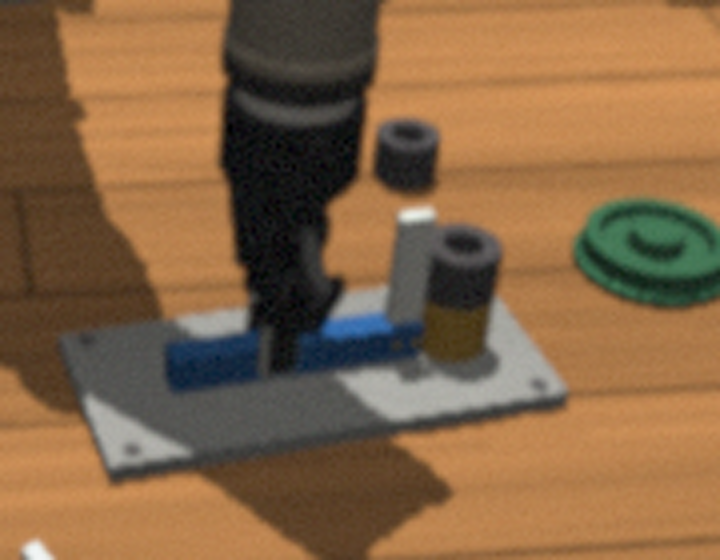

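The crop shows both rings stacked upright at (462,290), brass below and dark steel above. The blue stock lies flat on the plate, the blade's edge at (425,265) touches the rings, and the gripper holds the stock. The push is 19 N forward with about 13 N of load on the plate, and the tool tilt is 0.011 rad. I'm handing in.

```bash
python3 -c "
from h import *
print(r.hand_in())"
```

```text
the job is handed in; nothing more can be done
None
```

I handed the job in at about 31 s; no verdict came back. By the last readings both rings are home on the stud, and the gripped square is pressed flat on the plate and against them with about 19 N. The oil can, wheel and wrench were left alone.

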